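# Set the throttle valve of a bell-jar vacuum stand and hold it

## Robot

A 6-joint arm with a two-finger parallel gripper is mounted at the origin on the work surface. World frame = base frame: x ahead of the robot, y to its left, z up, the work surface at z = 0. Lengths are in m, angles in rad, forces in N, time in s.
With the tool pointing down it reaches from about 0.275 to 0.75 m from the base axis. Payload 10.2 kg.
Tool frame: the origin (TCP) lies midway between the tips of the shut fingers; the grasp point (between the pads) lies 19 mm behind it (env.hold_point_z is the distance from the TCP to the grasp point, in m); x points along the fingers, z is the direction in which the jaws open and shut, and the axes are right-handed (so a half turn about x gives the same grasp; the last joint's range is limited). The gripper opens to 85 mm and grips with 20 to 120 N. Pads are 22 mm wide; open, the fingers measure 114 mm over their backs; the gripper's body (76 mm by 85 mm) begins 54 mm behind the grasp point. The pads swing forward as they close: fully open they stand 13 mm farther back than shut.
Start: joints at [0.902, 0.313, 1.498, -0, 1.331, -0.223], TCP at [0.226, 0.474, 0.231] pointing down, gripper open.
Joint ranges: [-2.94, 2.94], [-0.97, 2.17], [0.19, 2.56], [-1.23, 4.37], [0.02, 3.11], [-2.88, 2.88]. Speed limits (rad/s): [2.39, 2.39, 3.01, 3.14, 3.14, 3.14].

## Interface

Orientations are given as a unit quaternion [x, y, z, w].
In Python, from bench import env, kinematics, monitor, eyes, job gives the robot as it stands. The module is installed in compiled form; this text tells all that it offers. Calls block until the motion is done:
- env.reach(position, orientation): joint-space move of the TCP to a pose.
- env.movel(position, velocity=0.15, frame=None, guard=None): straight line of the TCP; frame=None keeps the orientation; velocity is the mean speed in m/s. With guard (N) it stops when the force on the tool has changed by that much, and returns True; else False.
- env.set_joints(angles): joint-space move.
- env.release() and env.close_gripper(effort=None): open the fingers fully, or close them until they stop; effort is the grip in N (None keeps the last).
- env.hold(seconds).
- kinematics.ik(position, orientation): joint angles nearest the present ones, or None.
- monitor.sense(): the state.
- eyes.grab_frame(name): name is "scene" or "side" or "wrist"; returns a dict with "frame" (384x512x3 uint8, red, green, blue), "mtx" (3x3 intrinsics, pixels), "view" (4x4, takes a point from world to camera coordinates). Camera axes: x right, y down, z forward; pixel columns grow to the right and rows downward; lengths in m; the calibration is good to about 2 mm. A picture is of the moment at which its call begins. There is no depth.
A pose or a line that the arm cannot do raises env.MotionError and nothing moves.
- job.hand_in(): hands the job in, once; it reports no verdict.
The state is a dict: "clock": time; "joints": joint angles; "qvel": joint speeds; "joint_efforts": joint torques, N m; "position": TCP position; "ee_rot": TCP orientation; "contact_force": force on the tool from outside, world axes, zero at the start; "ft_torque": the same for the moment, N m; "finger_gap": opening from 0.0 (shut) to 1.0 (fully open).
Only numpy, scipy, OpenCV 4.12 (cv2) and the standard library are available. Lean on these libraries where they do the work, as an engineer would, in place of code of your own. Each camera call takes 0.05 s, during which the arm holds its last target. There are 200 camera calls.

## Task

Before the pump is switched on, set the throttle valve in the pump line of the bell-jar stand: take hold of the red crank handle on its handwheel, screw the valve shut (clockwise seen from above) right to its stop, then back it off exactly two full turns. Finish while still gripping the crank handle, holding the wheel still at that setting so that the pump's shaking could not shift it. Leave the small black vent knob shut, and do not disturb the bell jar or the loose things lying on the stand.

Things in the scene. Friction and masses are not known exactly. Their poses are not given: they have to be found in the camera images.
- handwheel (a joint): turn of the throttle valve's level 110 mm aluminium handwheel, rad: 0 = shut, hard on its rigid stop; grows counter-clockwise seen from above as the valve opens, 6.283 a turn, counting whole turns (fully open 25). Starts between half a turn and one and a half turns open. The wheel does not rise as it turns, stays where it is left, and needs about 2.5 N at the crank handle to turn
- wheel_hub (a point): point on the handwheel's vertical axis in the middle of the stand, at mid-height of its 14 mm thick rim (160 mm above the bench); the rim's top is 7 mm higher, and no part of the hub stands higher than that
- crank_handle: red upright crank handle on the handwheel's rim, 20 mm in diameter, 56 mm tall, its axis 48 mm from the wheel's axis; it revolves freely on its own pin, so it can be led round in a circle without turning the hand. Origin at its middle (28 mm above the rim's top), z axis vertical. Nothing else rises above the rim's top within 0.10 m of the wheel's axis
- stand: plywood board (320 x 860 x 18 mm, fixed to the bench) carrying the vacuum line. Origin on the handwheel's axis at bench height, y axis along the board: a blue pump (290 x 130 mm, up to 220 mm high) centred at y = -0.275, a steel pipe line 75 mm above the bench, a dial gauge (top at 170 mm) at y = 0.150, and a round 240 mm plate at y = 0.325 with the bell jar on it
- vent_top (a point): top middle of the small black vent knob (26 mm across, 14 mm tall, 118 mm above the bench) in front of the bell-jar plate: to be left alone
- vent_knob (a joint): angle of the vent knob, rad: 0 = shut, grows counter-clockwise; starts at 0 and stays there
- bell_jar: glass bell jar, 184 mm across and 224 mm tall, standing loose on the plate (top about 340 mm above the bench). Origin at the centre of its foot
- clamp_ring: loose aluminium pipe-clamp ring, 56 mm across, 16 mm high, lying on the board; origin under its centre
- grease_jar: small white jar with lid, 52 mm across, 45 mm tall, loose on the board; origin under its centre
- beaker: glass beaker, 72 mm across, 95 mm tall, loose on the board behind the pipe line; origin under its centre

How it is judged:
By the outcome, as a careful person would: the job done as asked, in the order asked, and still so for the second after the job is handed in, while the arm keeps its last pose, push and grip.
It also fails if it takes over 67 s, if anything falls off the work surface, if the arm or the gripper's body presses on something with over 40 N, if the wrist force passes 120 N, or if a joint passes its speed limit or range.

## Working session

There is one attempt and no reset: what is moved stays moved. The work goes in short steps, each a Python script; the robot and the scene stay as the last script left them, time stands still between calls to the robot, and variables do not carry over. Pictures are saved under pics/ and viewed, about 8 in all and at most 12, crops included, and the job is handed in when it is done.

```bash
mkdir -p pics; python3 - <<'E'
from bench import env,kinematics,monitor,eyes,job
import cv2,numpy as np
s=monitor.sense();print(s['clock'],s['ee_rot'],s['contact_force'],env.hold_point_z)
for n in("scene","side"):
    d=eyes.grab_frame(n);np.savez(f"pics/{n}.npz",**{k:d[k] for k in("frame","mtx","view")})
    cv2.imwrite(f"pics/{n}.png",cv2.resize(d["frame"][:,:,::-1],(800,600)))
    f=d["frame"].astype(int);m=((f[...,0]>110)&(f[...,1]<70)&(f[...,2]<70)).astype(np.uint8)
    print(n,cv2.connectedComponentsWithStats(m)[2:])
E
```

```text
0.0 [-0.3772496   0.59859327  0.37694818  0.59772812] [ 0.3226907   0.18240538 -0.5600358 ] 0.0187
scene (array([[     0,      0,    512,    384, 196334],
       [    35,    160,     12,     10,     69],
       [   137,    168,     13,     28,    202],
       [   150,    190,      1,      3,      3]], dtype=int32), array([[255.69222346, 191.51943117],
       [ 40.15942029, 165.08695652],
       [143.79207921, 181.64356436],
       [150.        , 191.        ]]))
side (array([[     0,      0,    512,    384, 196235],
       [   175,     21,      1,      1,      1],
       [   293,    208,      1,      1,      1],
       [   294,    213,      1,      1,      1],
       [   301,    233,      1,      1,      1],
       [   298,    235,     10,     19,    111],
       [   310,    368,     15,     16,    172],
       [   403,    370,     15,     10,     86]], dtype=int32), array([[255.35237343, 191.22816011],
       [175.        ,  21.        ],
       [293.        , 208.        ],
       [294.        , 213.        ],
       [301.        , 233.        ],
       [301.69369369, 245.74774775],
       [316.69767442, 375.40116279],
       [409.86046512, 375.02325581]]))
```

View pics/scene.png

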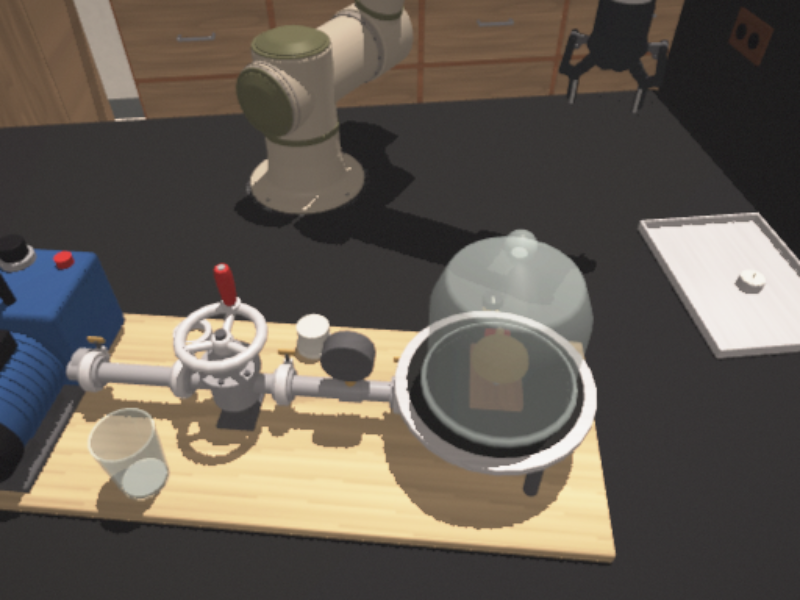

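View pics/side.png

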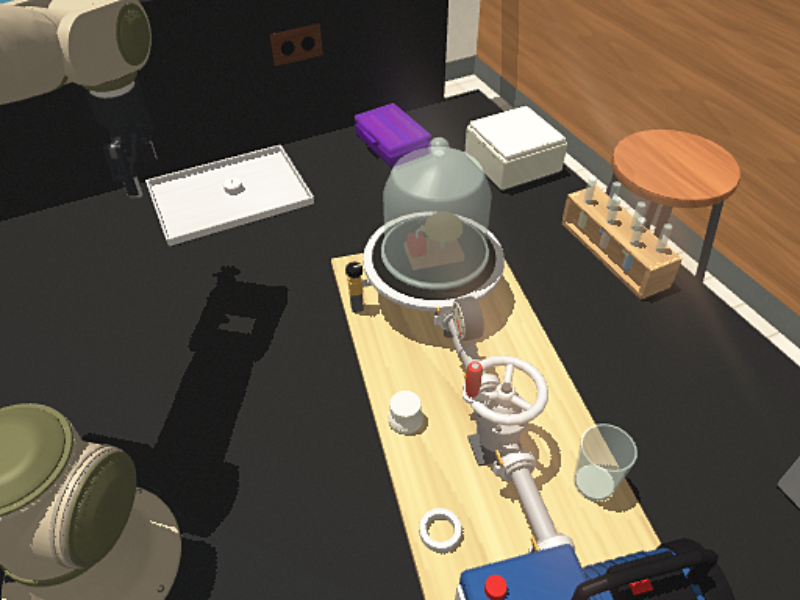

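Both views show the whole wheel. At 800 px, the scene view has the red handle with its top at (222,268) and its foot at (230,303), and the rim centre near (221,336). The side view has the handle top at (475,365) and foot at (472,397), and the rim centre near (507,390). I'll triangulate from these.

```bash
cat >h.py <<'E'
import numpy as np,cv2
from scipy.optimize import least_squares
def load(n): d=np.load(f"pics/{n}.npz"); return d
def proj(d,P):
    P=np.atleast_2d(P); V=d["view"]; c=P@V[:3,:3].T+V[:3,3]; u=c@d["mtx"].T; return u[:,:2]/u[:,2:]
def tri(ds,px):
    M=[d["mtx"]@d["view"][:3] for d in ds]
    X=cv2.triangulatePoints(M[0],M[1],np.array(px[0],float),np.array(px[1],float)).ravel(); X=X[:3]/X[3]
    return X,[proj(d,X)[0]-p for d,p in zip(ds,px)]
E
python3 - <<'E'
from h import *
ds=[load("scene"),load("side")]
k=.64
for nm,a,b in[("htop",(222,267),(475,364)),("hbot",(230,303),(472,397)),("hub",(221,336),(507,390)),("beaker foot",(145,478),(595,483)),("grease top",(313,322),(405,399)),("bell knob",(521,240),(438,145)),("gauge",(348,353),(468,317))]:
    print(nm,*tri(ds,[np.array(a)*k,np.array(b)*k]))
for d in ds:
    V=d["view"];print("cam",-V[:3,:3].T@V[:3,3])
E
```

```text
htop [ 0.5179346  -0.07899736  0.22484883] [array([ 0.67550615, -0.54224549]), array([0.58902111, 0.4439236 ])]
hbot [ 0.51543372 -0.08284504  0.1629625 ] [array([ 0.07318699, -0.05672464]), array([0.06458496, 0.04667377])]
hub [ 0.56471458 -0.09043699  0.15743418] [array([ 0.1337748 , -0.09891013]), array([0.11267383, 0.07546426])]
beaker foot [ 0.65789192 -0.20110429  0.01702219] [array([ 0.39920823, -0.22999223]), array([0.34112903, 0.15080493])]
grease top [0.4664586  0.01125622 0.06797723] [array([ 0.5176677 , -0.44093688]), array([0.45190389, 0.37462605])]
bell knob [0.63050862 0.23255565 0.3246866 ] [array([ 0.39327975, -0.46090082]), array([0.21140408, 0.29067444])]
gauge [0.59330433 0.05716786 0.14012873] [array([ 0.20264585, -0.17371517]), array([0.14644431, 0.12369812])]
cam [1.08749746 0.06469267 0.70541848]
cam [ 0.21259827 -0.49466486  0.87438966]
```

```bash
cat >>h.py <<'E'
from scipy.spatial.transform import Rotation as R
def quat(yaw):  # tool x down, jaw axis z at yaw
    x=np.array([0,0,-1.]);z=np.array([np.cos(yaw),np.sin(yaw),0]);return R.from_matrix(np.c_[x,np.cross(z,x),z]).as_quat()
E
python3 - <<'E'
from h import *
from bench import env,kinematics,monitor,eyes,job
hub=np.array([.565,-.090])
best=None
for yd in range(-180,180,15):
    qs=[kinematics.ik([*(hub+.048*np.array([np.cos(a),np.sin(a)])),z],quat(np.radians(yd))) for a in np.arange(0,6.28,.785) for z in(.178,.30)]
    if any(q is None for q in qs): print(yd,"no");continue
    qs=np.array(qs);print(yd,qs[:,4].min().round(2),qs[:,4].max().round(2),qs[:,5].min().round(2),qs[:,5].max().round(2),qs[:,3].round(1).min(),qs[:,3].max().round(1))
z=R.from_quat(monitor.sense()['ee_rot']).as_matrix();print(z.round(2))
E
```

```text
-180 1.2 1.59 2.7 2.86 -0.0 -0.0
-165 1.2 1.59 2.44 2.6 -0.0 -0.0
-150 1.2 1.59 2.17 2.34 -0.0 -0.0
-135 1.2 1.59 1.91 2.08 -0.0 -0.0
-120 1.2 1.59 1.65 1.81 -0.0 -0.0
-105 1.2 1.59 1.39 1.55 -0.0 -0.0
-90 1.2 1.59 1.13 1.29 -0.0 -0.0
-75 1.2 1.59 0.86 1.03 -0.0 -0.0
-60 1.2 1.59 0.6 0.77 0.0 0.0
-45 1.2 1.59 0.34 0.5 -0.0 -0.0
-30 1.2 1.59 0.08 0.24 -0.0 -0.0
-15 1.2 1.59 -0.18 -0.02 -0.0 -0.0
0 1.2 1.59 -0.44 -0.28 -0.0 -0.0
15 1.2 1.59 -0.71 -0.54 -0.0 -0.0
30 1.2 1.59 -0.97 -0.8 -0.0 -0.0
45 1.2 1.59 -1.23 -1.07 -0.0 -0.0
60 1.2 1.59 -1.49 -1.33 0.0 0.0
75 1.2 1.59 -1.75 -1.59 -0.0 -0.0
90 1.2 1.59 -2.01 -1.85 -0.0 -0.0
105 1.2 1.59 -2.28 -2.11 -0.0 -0.0
120 1.2 1.59 -2.54 -2.38 -0.0 -0.0
135 1.2 1.59 -2.8 -2.64 -0.0 -0.0
150 no
165 no
[[-0.   -0.9   0.43]
 [-0.    0.43  0.9 ]
 [-1.    0.   -0.  ]]
```

```bash
python3 - <<'E'
from h import *
from bench import env,kinematics,monitor,eyes,job
q=quat(np.radians(-10))
env.reach([.517,-.081,.30],q)
d=eyes.grab_frame("wrist");np.savez("pics/w1.npz",**{k:d[k] for k in("frame","mtx","view")})
im=cv2.resize(d["frame"][:,:,::-1],(800,600)).copy()
a=np.linspace(0,6.28,40)
for r in(.055,):
  for p in proj(d,np.c_[.565+r*np.cos(a),-.09+r*np.sin(a),0*a+.167]): cv2.circle(im,tuple(int(v/.64) for v in p),2,(0,255,0),-1)
for p in proj(d,[[.517,-.081,.223],[.517,-.081,.167],[.565,-.09,.167]]): cv2.circle(im,tuple(int(v/.64) for v in p),3,(255,0,255),-1);print(p/.64)
cv2.imwrite("pics/w1.png",im);V=d["view"];print(-V[:3,:3].T@V[:3,3],V[:3,:3].round(2));print(monitor.sense()['clock'])
E
```

```text
[395.41298468 324.80650132]
[395.74565979 291.61220133]
[475.66250859 292.4915329 ]
[0.53261361 0.0026904  0.44240167] [[ 0.98 -0.17 -0.  ]
 [-0.16 -0.93  0.33]
 [-0.06 -0.32 -0.94]]
2.4
```

View pics/w1.png

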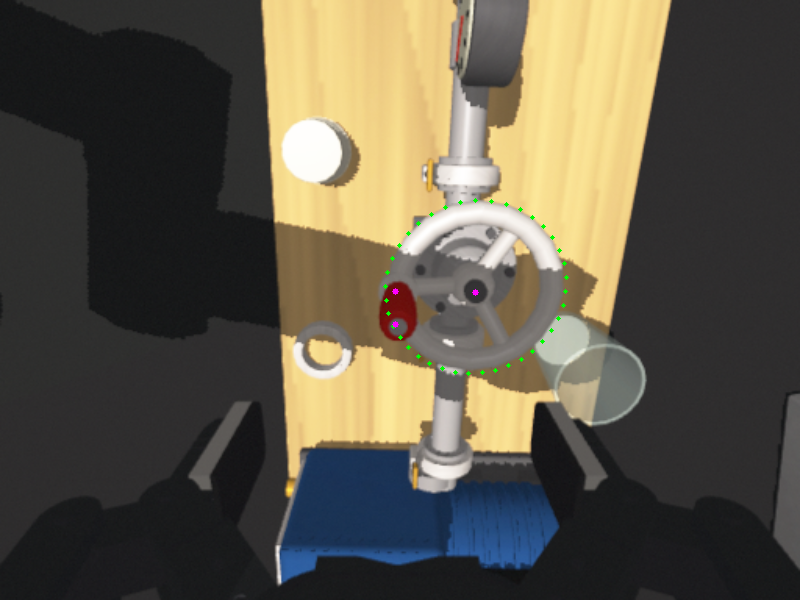

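The overlay fits. The hub is within about 1 mm, and the handle top at (398,326) lies about 1 mm from the prediction of (395,325). Next I'll descend, grip and turn a little clockwise.

```bash
cat >>h.py <<'E'
HUB=np.array([.565,-.090]);ZT=.179
def pos(a,c=HUB,r=.048): return [c[0]+r*np.cos(a),c[1]+r*np.sin(a),ZT]
def rt(s,a,f0):
    f=np.array(s["contact_force"])-f0;return np.array([f[0]*np.cos(a)+f[1]*np.sin(a),-f[0]*np.sin(a)+f[1]*np.cos(a),f[2]]).round(1)
E
python3 - <<'E'
from h import *
from bench import env,kinematics,monitor,eyes,job
env.movel([.518,-.0815,.30])
f00=np.array(monitor.sense()["contact_force"])
print(env.movel([.518,-.0815,ZT],.12,guard=8))
env.close_gripper(60)
s=monitor.sense();print(s["clock"],s["finger_gap"],s["position"],np.array(s["contact_force"])-f00)
a=np.arctan2(.0085,-.047);f0=f00
np.save("f0.npy",f0)
for i in range(5):
    a-=np.radians(15)
    g=env.movel(pos(a),.06,guard=15);s=monitor.sense()
    p=s["position"];print(g,round(s["clock"],2),np.degrees(a).round(),rt(s,a,f0),(np.array(p)-pos(a)).round(4))
    if g:break
E
```

```text
False
4.4333 0.2167229510825929 [ 0.51699353 -0.08131437  0.1792507 ] [-8.23346685  0.12955014  6.86626095]
False 4.79 155.0 [ 6.7 -2.2  5.8] [-0.0003  0.0008  0.0002]
False 5.15 140.0 [ 6.2 -3.   5.9] [0.     0.0007 0.0003]
False 5.51 125.0 [ 4.5 -1.5  5. ] [0.0004 0.0004 0.0003]
False 5.87 110.0 [ 2.8 -2.7  5. ] [0.0005 0.0001 0.0003]
False 6.22 95.0 [ 2.1 -2.9  5. ] [ 0.0006 -0.0003  0.0003]
```

```bash
python3 - <<'E'
from h import *
from bench import env,kinematics,monitor,eyes,job
f0=np.load("f0.npy");a=np.arctan2(.0085,-.047)-np.radians(75)
env.hold(.2);print(rt(monitor.sense(),a,f0))
for i in range(34):
    a-=np.radians(15)
    g=env.movel(pos(a),.06,guard=12);s=monitor.sense();p=np.array(s["position"])
    r=rt(s,a,f0);d=p[:2]-HUB
    print(g,round(s["clock"],2),np.degrees(a).round(),r,np.hypot(*d).round(4),np.degrees(np.arctan2(d[1],d[0])).round(2))
    if g or r[1]>9 or np.hypot(*r)>30:break
np.save("a.npy",a)
env.hold(.3);s=monitor.sense();d=np.array(s["position"])[:2]-HUB;print(rt(s,a,f0),d,np.degrees(np.arctan2(d[1],d[0])),s["clock"])
E
```

```text
[ 0.3 -2.5  5.7]
False 6.78 80.0 [-0.2 -3.1  5.2] 0.0475 79.18Traceback (most recent call last):
  File "<stdin>", line 10, in <module>
TypeError: return arrays must be of ArrayType
```

```bash
cat >shut.py <<'E'
from h import *
from bench import env,kinematics,monitor,eyes,job
f0=np.load("f0.npy");a=np.arctan2(.0085,-.047)-np.radians(90)
for i in range(33):
    a-=np.radians(15)
    g=env.movel(pos(a),.06,guard=12);s=monitor.sense();p=np.array(s["position"])
    r=rt(s,a,f0);d=p[:2]-HUB
    print(g,round(s["clock"],2),np.degrees(a).round(),r,np.hypot(*d).round(4),np.degrees(np.arctan2(d[1],d[0])).round(2))
    if g or abs(r[1])>10 or abs(r[0])>25:break
np.save("a.npy",a)
env.hold(.3);s=monitor.sense();d=np.array(s["position"])[:2]-HUB;print(rt(s,a,f0),d,np.degrees(np.arctan2(d[1],d[0])),s["clock"])
E
python3 shut.py
```

```text
False 7.14 65.0 [-0.1 -3.7  5.7] 0.0473 63.94
False 7.5 50.0 [-0.6 -2.9  5.9] 0.0472 48.69
False 7.86 35.0 [-2.6 -1.6  6.6] 0.0471 33.47
False 8.22 20.0 [-4.4 -2.7  6.4] 0.0471 18.32
False 8.57 5.0 [-3.3 -3.1  8. ] 0.0471 3.26
False 8.93 -10.0 [-4.4 -2.9  7.8] 0.0472 -11.7
False 9.29 -25.0 [-4.8 -3.5  8.3] 0.0474 -26.57
False 9.65 -40.0 [-4.  -2.1  8.8] 0.0476 -41.5
False 10.01 -55.0 [-2.  -1.8  8.4] 0.0478 -56.4
False 10.37 -70.0 [-2.  -1.4  7.9] 0.048 -71.32
False 10.72 -85.0 [-1.1 -2.4  7.1] 0.0483 -86.18
False 11.08 -100.0 [-0.3 -1.8  6.9] 0.0485 -100.97
False 11.44 -115.0 [ 1.7 -1.4  7.2] 0.0487 -115.73
False 11.8 -130.0 [ 2.8 -2.2  7.9] 0.0488 -130.54
False 12.16 -145.0 [ 4.3 -1.9  8.2] 0.0489 -145.43
True 12.37 -160.0 [-0.7  5.2  0.1] 0.049 -149.26
[-0.3  5.7  1.4] [-0.04209138 -0.02502135] -149.27050258087522 12.6667
```

```bash
python3 - <<'E'
from h import *
from bench import env,kinematics,monitor,eyes,job
f0=np.load("f0.npy")
a=np.radians(-149.27)
for k in range(1,5):
    env.movel(pos(a-np.radians(1.2)*k,r=.049),.02);env.hold(.15);s=monitor.sense();d=np.array(s["position"])[:2]-HUB
    r=rt(s,a,f0);print(k,r,np.degrees(np.arctan2(d[1],d[0])).round(2),np.hypot(*d),s["clock"])
    if r[1]>20:break
d=eyes.grab_frame("wrist");np.savez("pics/w2.npz",**{k:d[k] for k in("frame","mtx","view")})
cv2.imwrite("pics/w2.png",cv2.resize(d["frame"][:,:,::-1],(800,600)))
d=eyes.grab_frame("side");np.savez("pics/s2.npz",**{k:d[k] for k in("frame","mtx","view")})
cv2.imwrite("pics/s2.png",cv2.resize(d["frame"][150:330,230:470,::-1],(800,600)))
E
```

```text
1 [-1.8  5.8  3.8] -149.23 0.04897466468524129 13.0667
2 [-1.6 12.2  1.8] -149.3 0.04896548714785389 13.4667
3 [-3.3 17.  -0.2] -149.36 0.04896604509101049 13.8667
4 [-2.7 21.9 -3.7] -149.43 0.048971788618875876 14.2667
```

View pics/w2.png

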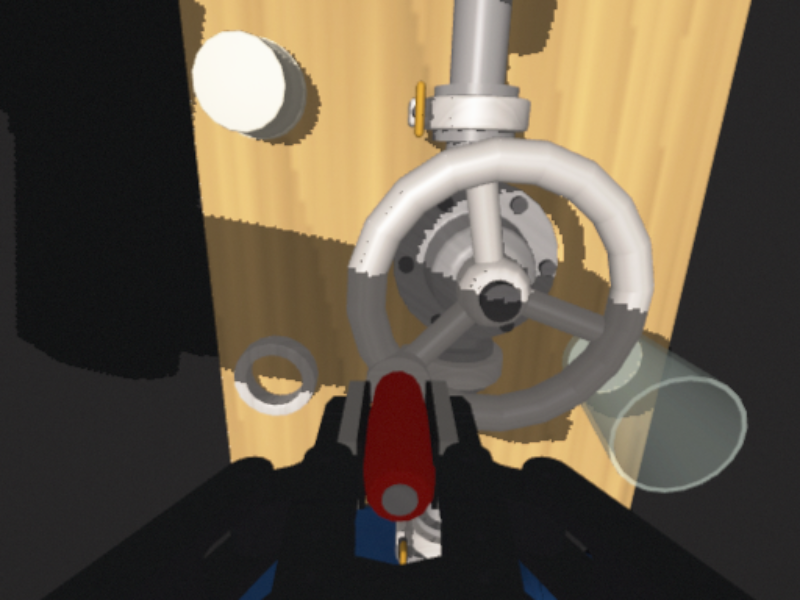

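View pics/s2.png

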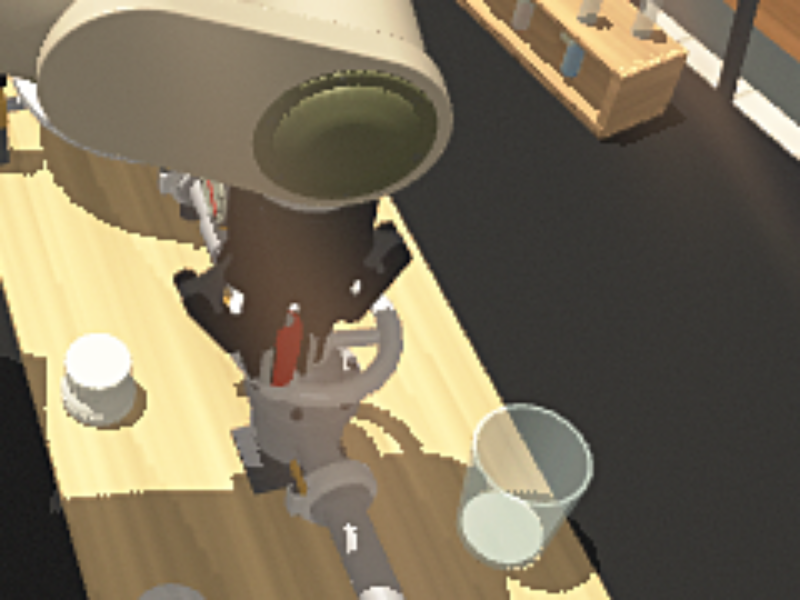

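The stop is rigid: with 22 N tangential the TCP moves under 0.2°. The wrist view shows the handle squarely between the pads, from (398,375) to (400,500), with nothing touching. The loose items are untouched. Now two full turns back, CCW.

```bash
python3 - <<'E'
from h import *
from bench import env,kinematics,monitor,eyes,job
f0=np.load("f0.npy");c=HUB+[-.0009,-.0004]
def st(a):
    s=monitor.sense();d=np.array(s["position"])[:2]-c
    return rt(s,a,f0),np.degrees(np.arctan2(d[1],d[0])),np.hypot(*d),s["clock"]
a=np.radians(-149.16);env.movel(pos(a,c),.02);env.hold(.2)
print("ref",*st(a))
for i in range(1,49):
    b=a+np.radians(15)*i
    g=env.movel(pos(b,c),.065,guard=30);r=st(b)
    if i%4==0 or g:print(i,g,r[0],(r[1]-np.degrees(b)+180)%360-180,r[2].round(4),round(r[3],2))
    if g or abs(r[0][:2]).max()>25: break
env.hold(.3);print("end",*st(a))
d=eyes.grab_frame("wrist");np.savez("pics/w3.npz",**{k:d[k] for k in("frame","mtx","view")})
w2=np.load("pics/w2.npz")["frame"];sx=slice(90,300);sy=slice(210,440)
cv2.imwrite("pics/w3.png",np.hstack([w2[sx,sy],d["frame"][sx,sy]])[:,:,::-1])
E
```

```text
ref [-0.8  3.4  4.9] -148.67866268529883 0.048011115688459 14.9167
4 False [-0.2  3.   6.1] 0.43084520012712346 0.048 16.28
8 False [2. 2. 6.] 0.6281080005625768 0.048 17.65
12 False [-0.1  2.5  6.7] 0.9797740112850875 0.048 19.02
16 False [-1.3  2.8  8.2] 0.8373428926858537 0.048 20.38
20 False [-1.   3.4  6.5] 0.6820076625627962 0.048 21.75
24 False [-0.6  3.6  5.5] 0.480346064734249 0.048 23.12
28 False [0.7 2.2 7. ] 0.4378407047802284 0.048 24.48
32 False [2.4 2.5 6.1] 0.7609737120193358 0.048 25.85
36 False [0.2 3.3 7.9] 1.0808889697269137 0.048 27.22
40 False [-1.5  2.3  7.4] 0.8901125897378392 0.0481 28.58
44 False [-1.   2.8  6.5] 0.6475160755211391 0.048 29.95
48 False [-0.9  2.4  6.1] 0.4033273285708674 0.048 31.32
end [-0.1  2.3  6.3] -148.91224196066207 0.048022164445784624 31.6167
```

View pics/w3.png

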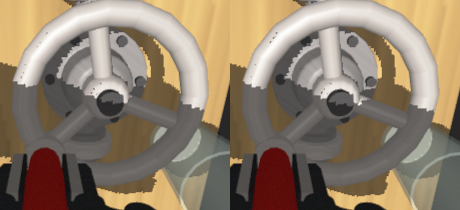

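```bash
python3 - <<'E'
from h import *
c=HUB+[-.0009,-.0004]
for n in("w2","w3"):
    d=load(n);f=d["frame"].astype(int);m=(f[...,0]>70)&(f[...,1]<40)&(f[...,2]<40);m[:230]=0
    ys,xs=np.nonzero(m);V=d["view"];C=-V[:3,:3].T@V[:3,3]
    ray=V[:3,:3].T@np.linalg.solve(d["mtx"],[xs.mean(),ys.mean(),1]);P=C+ray*(.195-C[2])/ray[2]
    print("handle",P,np.degrees(np.arctan2(*(P[:2]-c)[::-1])),m.sum())
    # polar brightness of plane z=.16, spokes r 22..38
    a=np.radians(np.arange(-180,180,.25));prof=[]
    g=d["frame"].mean(2).astype(np.float32)
    for r in np.arange(.022,.038,.002):
        p=proj(d,np.c_[HUB[0]+r*np.cos(a),HUB[1]+r*np.sin(a),0*a+.16]).astype(np.float32)
        prof.append(cv2.remap(g,p[:,0],p[:,1],cv2.INTER_LINEAR).ravel())
    np.save(n+"p.npy",np.mean(prof,0))
A,B=np.load("w2p.npy"),np.load("w3p.npy");
for k in range(-8,9): print(k*.25,np.abs(np.roll(A,k)-B).mean().round(2),end="; ")
E
```

```text
handle [ 0.52303334 -0.1199905   0.195     ] -144.22543805533377 3074
handle [ 0.52319454 -0.12003693  0.195     ] -144.0758208770266 3061
-2.0 3.84; -1.75 3.48; -1.5 3.14; -1.25 2.81; -1.0 2.5; -0.75 2.21; -0.5 1.96; -0.25 1.76; 0.0 1.59; 0.25 1.57; 0.5 1.74; 0.75 1.99; 1.0 2.26; 1.25 2.55; 1.5 2.87; 1.75 3.21; 2.0 3.56;
```

```bash
python3 - <<'E'
from h import *
from bench import env,monitor,job
c=HUB+[-.0009,-.0004]
env.hold(1.0);s=monitor.sense();d=np.array(s["position"])[:2]-c
print(np.degrees(np.arctan2(d[1],d[0])),s["finger_gap"],np.array(s["contact_force"]),s["clock"])
job.hand_in()
E
```

```text
-148.94204187084767 0.22029094138504837 [ 2.1840155  -1.86270828  4.9379742 ] 32.6667
the job is handed in; nothing more can be done
```

I closed the throttle valve to its stop, backed it off two full turns, and handed the job in at 32.7 s with the crank handle still gripped at 60 N.

- **Closing:** I turned the wheel clockwise about 319° until it hit a rigid stop. Pressing with 22 N tangential at the stop moved it less than 0.2°.
- **Backing off:** I turned it 720° counter-clockwise. The arm reading ends about 0.2° past the stop position. Comparing wrist camera images taken at the stop and at the end gives about 0.15° for both handle and spokes.
- **Holding:** over a further 1 s hold the position drifted only about 0.03°.
- **Other items:** the camera views at the stop, and the wrist crop after the two turns, show nothing disturbed among the items in view. I did not check the vent knob or bell jar by camera at the end, but the gripper stayed at the handwheel, well away from them.
- **Disagreement:** while turning clockwise, the tangential force read about 2 to 3 N opposite in sign to the friction I expected. I put it down to sensor or grip bias, since the stop contact itself was unmistakable.

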